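# Set the paper gap on a letter folder

## Task

Set up the letter-folding machine on the desk for a run: on its key panel press the green wake key fully down, then the blue letter-fold key, then the yellow key that parks the feed roller, one at a time and each let up again, and leave the red stop key alone. Then turn the separator thumbscrew clockwise (seen from above) until it seats on the roller, back it off a quarter turn to leave the paper gap, and finish still gripping it there, keeping it still while I tighten the lock ring. Do not disturb the mug, the stapler or the tape dispenser.

Things in the scene. Friction and masses are not known exactly. Their poses are not given: they have to be found in the camera images.
- folder: Grey letter folder, fixed; housing 320 (x) x 240 (y) x 152 mm. Origin under its middle on the desk, z up. On +y a feed table slopes up to y = 0.30 (guides to 180 mm high); on -y a fold plate rises to 250 mm high at y = -0.25 (x -0.07 to 0.145). Key panel flat on top along the -x edge, 142 mm up: keys 40 mm apart, blue, green, yellow, red towards -y. Thumbscrew on a bridge at x 0.038, y 0.06.
- key_green_top (a point): Centre of the top face of the green wake key: round cap of 22 mm diameter, standing 10 mm above the panel, pressed straight down. The spring takes 1.4 N to start and 4.5 N at the bottom of its 5 mm travel; the key springs back up when let go.
- key_blue_top (a point): Centre of the top face of the blue letter-fold key; same size and spring as the green one.
- key_yellow_top (a point): Centre of the top face of the yellow roller-park key; same size and spring as the green one.
- key_red_top (a point): Centre of the top face of the red stop key, which is not to be pressed; same size and spring.
- key_green (a joint): Travel of the green key in m: 0 up, 0.005 fully down.
- key_blue (a joint): Travel of the blue key in m: 0 up, 0.005 fully down.
- key_yellow (a joint): Travel of the yellow key in m: 0 up, 0.005 fully down.
- key_red (a joint): Travel of the red key in m: 0 up, 0.005 fully down.
- thumbscrew_grip (a point): Centre of the thumbscrew's orange spade head, on its vertical axis, 187 mm above the desk: an upright paddle 36 mm long (point x), 10 mm thick (point y), 26 mm high (13 mm above and below). Pinch it from above across the 10 mm. A white mark on top points to +x. Brass lock ring (23 mm diameter) 23 to 29 mm below this point, bridge top 35 mm below. The head keeps its height as it turns.
- thumbscrew (a joint): Angle of the thumbscrew in rad, growing clockwise seen from above. At 4.0 it seats firmly on the feed roller and turns no farther; 0 is fully backed out. At value v the head's x axis (white mark) is turned v clockwise from the machine's x axis. It starts 1.9 to 2.6 short of seated, turns stiffly (0.06 N m friction) and stays where it is left.
- mug: Blue ceramic mug, 80 mm across, 95 mm high, standing loose on the desk near the +y, robot-side corner of the machine. Origin under its centre.
- stapler: Red stapler, 38 x 150 x 58 mm high, loose on the desk near the machine's -x, -y corner. Origin under its centre.
- tape: Black tape dispenser, 50 x 120 x 82 mm high, loose on the desk beyond the exit tray (machine's -y side). Origin under its centre.

How it is judged (in metres and radians):
On the way, in this order (a step that is already met when the one before it is completed fails the run):
1. the green key is pressed down, the others up (value of joint key_green above 0.0035 m and value of joint each of key_blue, key_yellow below 0.0015 m), for 0.05 s.
2. then the blue key is pressed down, the others up (value of joint key_blue above 0.0035 m and value of joint each of key_green, key_yellow below 0.0015 m), for 0.05 s.
3. then the yellow key is pressed down, the others up (value of joint key_yellow above 0.0035 m and value of joint each of key_green, key_blue below 0.0015 m), for 0.05 s.
4. then the thumbscrew is turned in until it seats (value of joint thumbscrew above 3.93 rad), for 0.1 s.
At the end, for the whole second after the job is handed in: The thumbscrew stands a quarter turn (75 to 105 degrees) back from its seat and is not turning, the gripper is still pinching its head (contact force over 8 N, TCP within 30 mm of the head's centre), and all four keys are up (value of joint thumbscrew between 2.17 and 2.69 rad and velocity of joint thumbscrew between -0.05 and 0.05 rad/s and contact force between the fingers and thumbscrew above 8 N and distance between the grasp point and thumbscrew_grip below 0.03 m and value of joint each of key_green, key_blue, key_yellow, key_red below 0.0015 m); the arm keeps its last pose, push and grip.
It fails at once if the red stop key is pressed (value of joint key_red above 0.0025 m).
It fails at once if two keys are down at once (value of joint each of key_green, key_blue above 0.0025 m or value of joint each of key_green, key_yellow above 0.0025 m or value of joint each of key_blue, key_yellow above 0.0025 m).
It fails at once if a bystander is pushed away or knocked over (distance of any of mug, stapler, tape from where it was at the start of the episode above 0.02 m or angle between any of mug, stapler, tape's own z axis and vertical above 0.4 rad).
It also fails if it takes over 72 s, if anything falls off the work surface, if the arm or the gripper's body presses on something with over 40 N, if the wrist force passes 120 N, or if a joint passes its speed limit or range.

## Robot

A 6-joint arm with a two-finger parallel gripper is mounted at the origin on the work surface. World frame = base frame: x ahead of the robot, y to its left, z up, the work surface at z = 0. Lengths are in m, angles in degrees, forces in N, time in s.
With the tool pointing down it reaches from about 0.4 to 0.825 m from the base axis. Payload 7 kg.
Tool frame: the origin (TCP) lies between the finger pads, 19 mm behind the fingertips; this is the grasp point; z points along the fingers, y is the line along which they close (so a half turn about z gives the same grasp; the last joint's range is limited). The gripper opens to 88 mm and grips with 3 to 60 N. Pads are 19 mm wide; open, the fingers measure 130 mm over their backs; the gripper's body (78 mm by 193 mm) begins 47 mm behind the grasp point.
Start: joints at [-52.248, 20.546, 0.682, 0, -70.136, -16.507], TCP at [0.245, -0.629, 0.245] pointing down, gripper open.
Joint ranges: [-176.03, 176.03], [-82.01, 121.73], [-58.28, 71.71], [-173.87, 95.51], [-174.79, -0.11], [-173.66, 173.66]. Speed limits (degrees/s): [136.94, 136.94, 172.46, 180, 180, 180].

## Interface

Orientations are given as [roll, pitch, yaw] about the fixed x, y, z axes, in that order (R = Rz(yaw) Ry(pitch) Rx(roll)).
In Python, from plant import get_obs, snapshot, close_job gives the robot as it stands.
- The arm moves only by the tool play_rows, never from a script. Its argument "commands" is a list that holds one entry, the list of rows, each a list of 7 numbers: the shift along the tool's x, y, z in cm, then the turn, a rotation vector about the tool's x, y, z in degrees, then the opening, from 0 (shut) to 1 (fully open). In form: [[[x, y, z, ax, ay, az, fingers], ...]]. A call has 1 to 20 rows; each row is the pose to reach, as a shift and turn from the pose commanded when the call began, along the tool's axes at that moment; what a row does not reach only later rows make up. A row lasts 1/12 s, in which the tool goes at most 41.7 mm and 7.16 degrees, less where a joint would pass 70% of its speed; a pose out of reach is approached as far as the arm can. A call with a gripper value outside its range is refused whole. The fingers move at their own pace and stop on an object; the grip force is fixed at half the most. Time passes only in rows, so rows that repeat a pose let the fingers close. It gives the time, the measured TCP pose, the force, the opening and the grip force at its end, in the units of the state.
- get_obs(): the state, without advancing time (a new reading comes with each control period).
- snapshot(name): name is "side" or "top" or "wrist"; returns a dict with "frame" (400x640x3 uint8, red, green, blue), "camera_matrix" (3x3 intrinsics, pixels), "origin" and "attitude" of the camera in the world. Camera axes: x right, y down, z forward; pixel columns grow to the right and rows downward; lengths in m; the calibration is good to about 2 mm. The wrist camera is an equidistant fisheye: a pixel r from the principal point sees the ray r / f radians off the axis. A picture is of the moment at which its call begins. There is no depth.
- close_job(): hands the job in; it is judged then, once.
The state is a dict: "clock": time; "joint_pos": joint angles; "qvel": joint speeds; "tau": joint torques, N m; "tool_pos": TCP position; "orientation": TCP orientation; "force": force on the tool from outside, world axes, zero at the start; "moment": the same for the moment, N m; "opening": finger opening in m; "gripper_force": force on a finger pad.
Only numpy, scipy, OpenCV 4.12 (cv2) and the standard library are available. Lean on these libraries where they do the work, as an engineer would, in place of code of your own. Each camera call takes 0.05 s, during which the arm holds its last target. There are 200 camera calls.

## Working session

There is one attempt and no reset: what is moved stays moved. The work goes in short steps, Python scripts to look and compute and a tool call to move; the robot and the scene stay as the last step left them, time stands still between calls to the robot, and variables do not carry over. Pictures are saved under pics/ and viewed, at most 10 in all, crops included, and the job is handed in when it is done.

Besides the shell and the picture viewer there is one more tool, called in YAML: its name, and indented under it one key for each argument. play_rows: Moves the arm, as the interface text tells. Its arguments: {"type":"object","properties":{"commands":{"type":"array","items":{"type":"array","items":{"type":"array","items":{"type":"number"}}}}},"required":["commands"]}

```bash
mkdir -p pics; cat > h.py <<'E'
import numpy as np, cv2
from plant import get_obs, snapshot, close_job
from scipy.spatial.transform import Rotation as R
def save(n,f): cv2.imwrite(f'pics/{n}.png',cv2.cvtColor(f,cv2.COLOR_RGB2BGR))
E
python3 - <<'E'
from h import *
print(get_obs())
for n in('side','top'):
    s=snapshot(n); save(n+'0',s['frame']); print(n,s['camera_matrix'],s['origin'],s['attitude'])
E
```

```text
{'clock': 0.0, 'joint_pos': array([-5.22471382e+01,  2.05924665e+01,  6.33067970e-01, -2.05654844e-02,
       -7.01352971e+01, -1.65055963e+01]), 'qvel': array([ 0.02591468, -0.0062931 ,  0.02578964,  0.00440898,  0.00745683,
       -0.01030523]), 'tau': array([-3.02228966e-05, -5.82711232e+01,  2.93046767e+01,  6.99704379e+00,
        6.85980282e-03, -1.22556180e-04]), 'tool_pos': array([ 0.24441257, -0.62869981,  0.24440426]), 'orientation': array([ 1.79903714e+02, -8.37055480e-03, -1.58759732e+02]), 'force': array([ 0.75220365, -0.43941088, -0.09497377]), 'moment': array([-0.02043716,  0.01150311,  0.02163568]), 'gripper_force': 0.0, 'opening': 0.08771628073259752}
side [[395.12909645   0.         317.6797609 ]
 [  0.         395.12909645 201.18384105]
 [  0.           0.           1.        ]] [-0.08688307  0.52574992  0.86765771] [-132.3762309    -0.49058329 -134.10268765]
top [[420.65339929   0.         321.56180225]
 [  0.         420.65339929 198.38605593]
 [  0.           0.           1.        ]] [ 0.38225271 -0.06714619  1.3075985 ] [-172.92304164    1.14278278  -90.3005291 ]
```

View pics/top0.png

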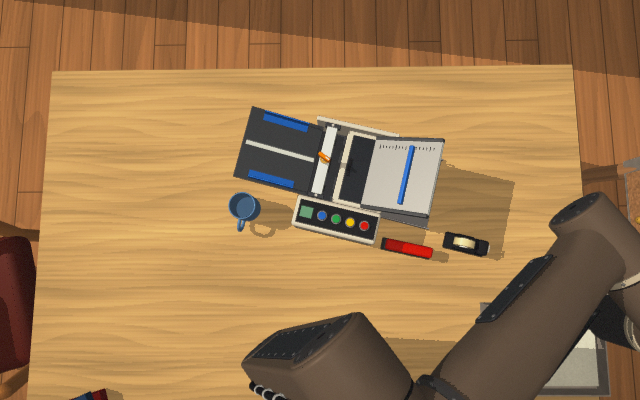

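View pics/side0.png

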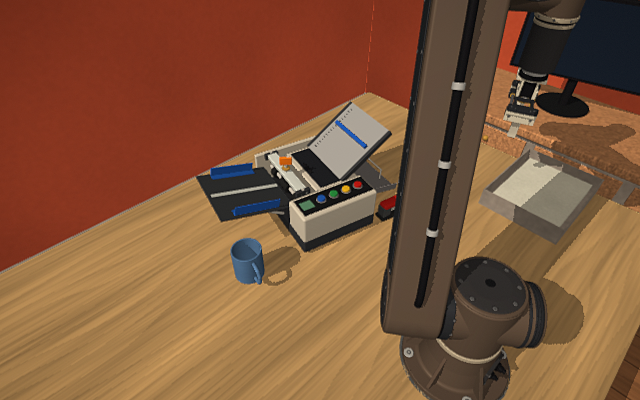

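The top view shows keys blue (321,215), green (336,219), yellow (350,222), red (364,226) and the orange head at about (324,158). The side view shows the keys at (321,200), (334,195), (346,189), (357,185) and the head at (286,160). Next I'll measure these with colour masks.

```bash
cat >> h.py <<'E'
H={'blue':(100,125),'green':(45,80),'yellow':(22,32),'red':(0,6),'orange':(8,20)}
def blob(f,c,seed,r=12,smin=130,vmin=70):
    h=cv2.cvtColor(f,cv2.COLOR_RGB2HSV).astype(int)
    m=(h[...,0]>=H[c][0])&(h[...,0]<=H[c][1])&(h[...,1]>smin)&(h[...,2]>vmin)
    if c=='red': m|=(h[...,0]>=174)&(h[...,1]>smin)&(h[...,2]>vmin)
    w=np.zeros_like(m); w[max(0,seed[1]-r):seed[1]+r,max(0,seed[0]-r):seed[0]+r]=1
    n,l,s,ce=cv2.connectedComponentsWithStats((m&w).astype(np.uint8))
    k=1+np.argmax(s[1:,4]); return ce[k],s[k,4],l==k
def ray(s,p):
    K=s['camera_matrix']; d=np.array([(p[0]-K[0,2])/K[0,0],(p[1]-K[1,2])/K[1,1],1])
    return R.from_euler('xyz',s['attitude'],degrees=True).as_matrix()@d
def plane(s,p,z):
    d=ray(s,p); o=np.array(s['origin']); return o+d*(z-o[2])/d[2]
def tri(s1,p1,s2,p2):
    A=[];b=[]
    for s,p in((s1,p1),(s2,p2)):
        d=ray(s,p); d/=np.linalg.norm(d); P=np.eye(3)-np.outer(d,d); A.append(P); b.append(P@np.array(s['origin']))
    return np.linalg.lstsq(np.vstack(A),np.hstack(b),rcond=None)[0]
E
python3 - <<'E'
from h import *
np.set_printoptions(precision=4,suppress=True)
t=snapshot('top'); s=snapshot('side'); P={}
for c,a,b in(('blue',(321,215),(321,200)),('green',(336,219),(334,195)),('yellow',(350,222),(346,189)),('red',(364,226),(357,185)),('orange',(324,158),(286,160))):
    pa,na,m=blob(t['frame'],c,a,7 if c!='orange' else 14); pb,nb,_=blob(s['frame'],c,b,7 if c!='orange' else 12)
    z=.15 if c!='orange' else .19
    P[c]=(plane(t,pa,z)+plane(s,pb,z))/2
    print(c,pa,na,pb,nb,plane(t,pa,z),plane(s,pb,z),tri(t,pa,s,pb))
k=[P[c][:2] for c in('blue','green','yellow','red')]
d=k[3]-k[0]; print('spacing',np.linalg.norm(d)/3,'yaw of machine',np.degrees(np.arctan2(-d[1],-d[0]))-90)
yaw=np.arctan2(-d[1],-d[0])-np.pi/2
Rz=np.array([[np.cos(yaw),-np.sin(yaw)],[np.sin(yaw),np.cos(yaw)]])
print('orange - mean key in machine',Rz.T@(P['orange'][:2]-np.mean(k,0)))
m=blob(t['frame'],'orange',(324,158),14)[2]; ys,xs=np.nonzero(m)
q=np.array([plane(t,p,.2)[:2] for p in zip(xs,ys)]); print(cv2.minAreaRect(q.astype(np.float32)))
u,sv,v=np.linalg.svd(q-q.mean(0)); print('axis',np.degrees(np.arctan2(v[0,1],v[0,0])),sv)
f=cv2.resize(t['frame'][130:190,280:370],None,fx=8,fy=8,interpolation=cv2.INTER_CUBIC); save('c1',f)
E
```

```text
blue [321.5 215. ] 44 [320.7333 197.7111] 45 [ 0.4799 -0.0444  0.15  ] [ 0.478  -0.0419  0.15  ] [ 0.4802 -0.0443  0.1471]
green [335.8095 218.5952] 42 [333.2791 192.7209] 43 [ 0.4697 -0.0838  0.15  ] [ 0.4689 -0.0814  0.15  ] [ 0.4702 -0.0835  0.1479]
yellow [349.6809 221.9574] 47 [344.     189.1667] 6 [ 0.4602 -0.1218  0.15  ] [ 0.4588 -0.1139  0.15  ] [ 0.4621 -0.1209  0.1436]
red [363.9388 225.3673] 49 [357.2174 183.913 ] 46 [ 0.4506 -0.1608  0.15  ] [ 0.4486 -0.1579  0.15  ] [ 0.4509 -0.161   0.1468]
orange [323.0494 157.1852] 81 [285.1462 162.1308] 130 [ 0.6336 -0.0502  0.19  ] [ 0.625  -0.0431  0.19  ] [ 0.6352 -0.0505  0.1808]
spacing 0.03995031436102787 yaw of machine -14.19488329902542
orange - mean key in machine [0.1467 0.0929]
((0.6311699151992798, -0.049440156668424606), (0.03845984488725662, 0.021085098385810852), 45.056278228759766)
axis -137.13186239073065 [0.0937 0.0475]
```

View pics/c1.png

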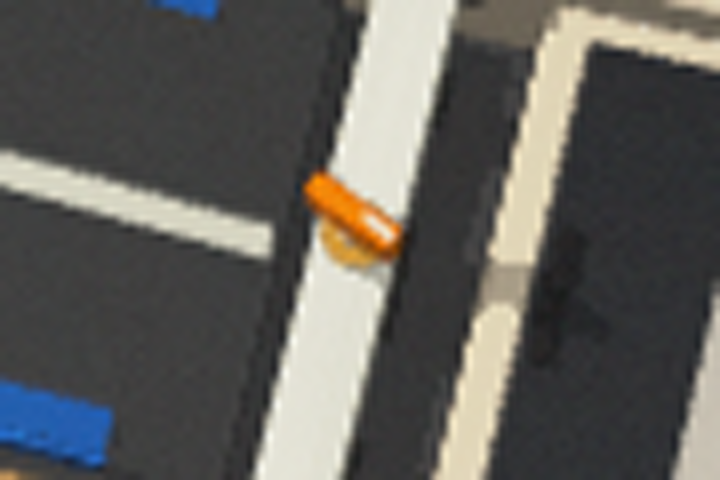

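The white mark is on the lower-right end (crop ~(380,230)) and the head runs from (310,185) to (398,245). That puts the mark at about -124° in the world, so v ≈ 1.9. I'll move to hover over the green key with the tool y along the machine's x and the gripper closed.

play_rows:
  commands:
    - [[-10,11,-3,0,0,-14,0],[-40.8,42.8,-3,0,0,-54.5,0],[-40.8,42.8,-3,0,0,-54.5,0],[-40.8,42.8,-3,0,0,-54.5,0],[-40.8,42.8,-3,0,0,-54.5,0],[-40.8,42.8,-3,0,0,-54.5,0],[-40.8,42.8,-3,0,0,-54.5,0],[-40.8,42.8,-3,0,0,-54.5,0],[-40.8,42.8,-3,0,0,-54.5,0],[-40.8,42.8,-3,0,0,-54.5,0],[-40.8,42.8,-3,0,0,-54.5,0],[-40.8,42.8,-3,0,0,-54.5,0],[-40.8,42.8,-3,0,0,-54.5,0],[-40.8,42.8,-3,0,0,-54.5,0],[-40.8,42.8,-3,0,0,-54.5,0],[-40.8,42.8,-3,0,0,-54.5,0],[-40.8,42.8,-3,0,0,-54.5,0],[-40.8,42.8,-3,0,0,-54.5,0],[-40.8,42.8,-1,0,0,-54.5,0],[-40.8,42.8,-1,0,0,-54.5,0]]

```text
clock: 1.87
tool_pos: [0.4677, -0.0834, 0.2528]
orientation: [179.8, -0.0, -104.4]
force: [-1.3, 0.3, -1.6]
opening: 0.0003
gripper_force: 0.0
```

```bash
python3 - <<'E'
from h import *
np.set_printoptions(precision=4,suppress=True)
o=get_obs(); print(o['clock'],o['tool_pos'],o['orientation'],o['joint_pos'],o['force'],o['opening'])
s=snapshot('wrist'); save('w1',s['frame']); print(s['camera_matrix'],s['origin'],s['attitude'])
E
```

```text
1.8667 [ 0.4677 -0.0834  0.2528] [ 179.7761   -0.0318 -104.3962] [ 13.6329   1.1974 -22.7288  -0.0843 -66.2864 -27.9951] [-1.2957  0.3001 -1.6281] 0.00034419731211713734
[[309.7069   0.     319.2446]
 [  0.     309.7069 195.7423]
 [  0.       0.       1.    ]] [ 0.4498 -0.1523  0.3915] [164.5558  -0.25   165.6061]
```

View pics/w1.png

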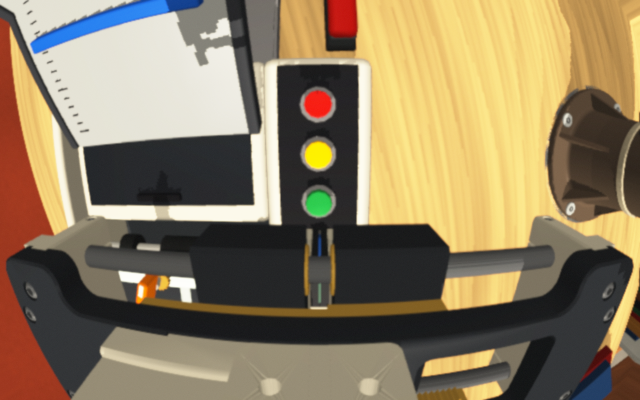

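The wrist view shows red (318,103), yellow (318,154) and green (318,202) in line with the finger centre (column 318). I'll measure them through the fisheye model.

```bash
cat >> h.py <<'E'
def fray(s,p):
    K=s['camera_matrix']; x=(p[0]-K[0,2])/K[0,0]; y=(p[1]-K[1,2])/K[1,1]; r=np.hypot(x,y)
    d=np.array([np.sin(r)*x/r,np.sin(r)*y/r,np.cos(r)])
    return R.from_euler('xyz',s['attitude'],degrees=True).as_matrix()@d
def fplane(s,p,z):
    d=fray(s,p); o=np.array(s['origin']); return o+d*(z-o[2])/d[2]
def shift(target,o=None):
    o=o or get_obs(); M=R.from_euler('xyz',o['orientation'],degrees=True).as_matrix()
    return M.T@(np.array(target)-o['tool_pos'])*100
E
python3 - <<'E'
from h import *
np.set_printoptions(precision=4,suppress=True)
s=snapshot('wrist')
for c,p in(('red',(318,103)),('yellow',(318,154)),('green',(318,202))):
    q,n,_=blob(s['frame'],c,p,18); print(c,q,n,fplane(s,q,.152))
print(shift((.470,-.082,.2)))
E
```

```text
red [318.1883 103.8167] 600 [ 0.4484 -0.1589  0.152 ]
yellow [318.6294 154.6871] 572 [ 0.458  -0.1202  0.152 ]
green [318.9157 202.1285] 498 [ 0.4674 -0.0827  0.152 ]
[-0.1813 -0.0753  5.5131]
```

play_rows:
  commands:
    - [[-0.1,0,3,0,0,0,0],[-0.1,0,6,0,0,0,0],[-0.1,0,7.2,0,0,0,0],[-0.1,0,7.2,0,0,0,0],[-0.1,0,7.2,0,0,0,0],[-0.1,0,7.2,0,0,0,0],[-0.1,0,7.2,0,0,0,0]]

```text
clock: 2.55
tool_pos: [0.471, -0.0815, 0.185]
orientation: [-179.9, 0.1, -104.3]
force: [-0.2, 0.9, 0.1]
opening: 0.0003
gripper_force: 0.0
```

play_rows:
  commands:
    - [[0,0.1,0.8,0,0,0,0],[0,0.1,1.2,0,0,0,0],[0,0.1,1.4,0,0,0,0],[0,0.1,1.6,0,0,0,0],[0,0.1,1.6,0,0,0,0],[0,0.1,1.6,0,0,0,0]]

```text
clock: 3.05
tool_pos: [0.4689, -0.0811, 0.1674]
orientation: [180.0, -0.0, -104.2]
force: [-1.1, 1.6, 3.5]
opening: 0.0004
gripper_force: 1.7
```

play_rows:
  commands:
    - [[0,0,0.15,0,0,0,0],[0,0,0.25,0,0,0,0],[0,0,0.25,0,0,0,0],[0,0,0.25,0,0,0,0]]

```text
clock: 3.38
tool_pos: [0.4691, -0.0811, 0.1659]
orientation: [-180.0, -0.0, -104.2]
force: [-5.6, 3.0, 14.1]
opening: 0.0003
gripper_force: 6.9
```

play_rows:
  commands:
    - [[0,0,-1.5,0,0,0,0],[0,0,-2.5,0,0,0,0],[-2,0,-2.5,0,0,0,0],[-4,0,-2.5,0,0,0,0],[-4,0,-2.5,0,0,0,0],[-4,0,-2.5,0,0,0,0],[-4,0,-2.5,0,0,0,0],[-4,0,-1.2,0,0,0,0],[-4,0,-0.6,0,0,0,0],[-4,0,-0.3,0,0,0,0],[-4,0,-0.1,0,0,0,0],[-4,0,0,0,0,0,0],[-4,0,0,0,0,0,0],[-4,0,0,0,0,0,0]]

```text
clock: 4.55
tool_pos: [0.4784, -0.0429, 0.166]
orientation: [180.0, -0.0, -104.3]
force: [-5.5, 1.7, 11.8]
opening: 0.0006
gripper_force: 6.0
```

Blue has bottomed out (12 N). Next is yellow, 8 cm back along the row.

play_rows:
  commands:
    - [[0,0,-1.5,0,0,0,0],[0,0,-3,0,0,0,0],[0,0,-3,0,0,0,0],[4,0,-3,0,0,0,0],[8,0,-3,0,0,0,0],[8,0,-3,0,0,0,0],[8,0,-3,0,0,0,0],[8,0,-3,0,0,0,0],[8,0,-1.5,0,0,0,0],[8,0,-0.8,0,0,0,0],[8,0,-0.4,0,0,0,0],[8,0,-0.1,0,0,0,0],[8,0,0,0,0,0,0],[8,0,0,0,0,0,0],[8,0,0,0,0,0,0]]

```text
clock: 5.8
tool_pos: [0.459, -0.1192, 0.1659]
orientation: [180.0, 0.0, -104.2]
force: [-5.6, 4.9, 13.6]
opening: 0.0003
gripper_force: 6.4
```

play_rows:
  commands:
    - [[0,0,-2,0,0,0,0],[0,0,-5,0,0,-7,0],[0,0,-9,0,0,-14,0],[-5.4,-13,-10.4,0,0,-150,0.5],[-5.4,-13,-10.4,0,0,-150,0.5],[-5.4,-13,-10.4,0,0,-150,0.5],[-5.4,-13,-10.4,0,0,-150,0.5],[-5.4,-13,-10.4,0,0,-150,0.5],[-5.4,-13,-10.4,0,0,-150,0.5],[-5.4,-13,-10.4,0,0,-150,0.5],[-5.4,-13,-10.4,0,0,-150,0.5],[-5.4,-13,-10.4,0,0,-150,0.5],[-5.4,-13,-10.4,0,0,-150,0.5],[-5.4,-13,-10.4,0,0,-150,0.5],[-5.4,-13,-10.4,0,0,-150,0.5],[-5.4,-13,-10.4,0,0,-150,0.5],[-5.4,-13,-10.4,0,0,-150,0.5],[-5.4,-13,-10.4,0,0,-150,0.5],[-5.4,-13,-10.4,0,0,-150,0.5],[-5.4,-13,-10.4,0,0,-150,0.5]]

```text
clock: 7.47
tool_pos: [0.5986, -0.099, 0.2688]
orientation: [180.0, 0.0, 31.9]
force: [0.6, 0.7, -0.5]
opening: 0.044
gripper_force: 0.0
```

play_rows:
  commands:
    - [[0,0,0,0,0,-20,0.5],[0,0,0,0,0,-20,0.5],[0,0,0,0,0,-20,0.5],[0,0,0,0,0,-20,0.5],[0,0,0,0,0,-20,0.5]]

```text
clock: 7.88
tool_pos: [0.5986, -0.0992, 0.2688]
orientation: [-180.0, 0.0, 51.3]
force: [-0.4, -0.4, 0.5]
opening: 0.0438
gripper_force: 0.0
```

```bash
python3 - <<'E'
from h import *
np.set_printoptions(precision=4,suppress=True)
o=get_obs(); print(o['clock'],o['tool_pos'],o['orientation'],o['joint_pos'],o['force'],o['opening'])
s=snapshot('wrist'); save('w2',s['frame'])
E
```

```text
7.8833 [ 0.5986 -0.0992  0.2688] [-179.9944    0.0101   51.3458] [  9.0193  13.3731  -6.2957   0.0028 -70.3424 132.3256] [-0.3952 -0.407   0.5265] 0.04375999962704467
```

View pics/w2.png

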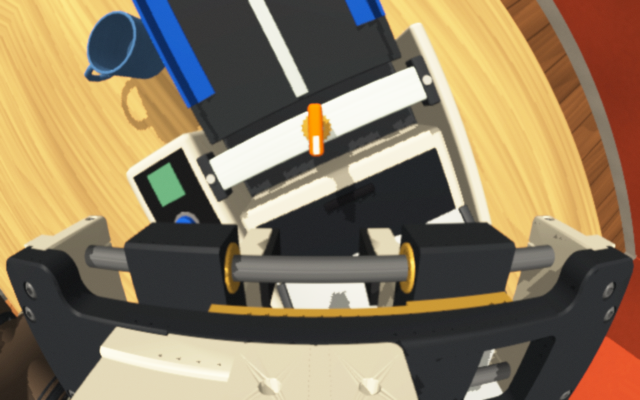

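The wrist view shows the orange head nearly upright from (315,104) to (316,156), with the white mark at the bottom end toward the gripper. I'll compute its centre and axis from the top face.

```bash
python3 - <<'E'
from h import *
np.set_printoptions(precision=4,suppress=True)
s=snapshot('wrist'); f=s['frame']; h=cv2.cvtColor(f,cv2.COLOR_RGB2HSV).astype(int)
sub=np.zeros(h.shape[:2],bool); sub[95:165,295:340]=1
m=sub&(h[...,0]<20)&(h[...,1]>215)&(h[...,2]>200)
for y in range(98,162,4):
    xs=np.nonzero(m[y])[0]; print(y,(xs.min(),xs.max()) if len(xs) else None)
for p in((315,104),(316,130),(316.5,156)): print(fplane(s,p,.2))
a,b=fplane(s,(315.,104),.2),fplane(s,(316.5,156),.2); d=a-b; print(np.linalg.norm(d),np.degrees(np.arctan2(d[1],d[0])),(a+b)/2)
save('w2c',cv2.resize(f[90:170,280:360],None,fx=7,fy=7,interpolation=cv2.INTER_CUBIC))
E
```

```text
98 None
102 None
106 (np.int64(308), np.int64(319))
110 (np.int64(308), np.int64(320))
114 (np.int64(309), np.int64(320))
118 (np.int64(308), np.int64(322))
122 (np.int64(308), np.int64(322))
126 (np.int64(308), np.int64(321))
130 (np.int64(308), np.int64(322))
134 (np.int64(308), np.int64(322))
138 (np.int64(309), np.int64(322))
142 (np.int64(310), np.int64(321))
146 (np.int64(310), np.int64(322))
150 (np.int64(310), np.int64(322))
154 (np.int64(312), np.int64(320))
158 None
[ 0.6438 -0.0366  0.2   ]
[ 0.6334 -0.0506  0.2   ]
[ 0.6226 -0.0645  0.2   ]
0.035059183812787095 52.87373058753786 [ 0.6332 -0.0506  0.2   ]
```

View pics/w2c.png

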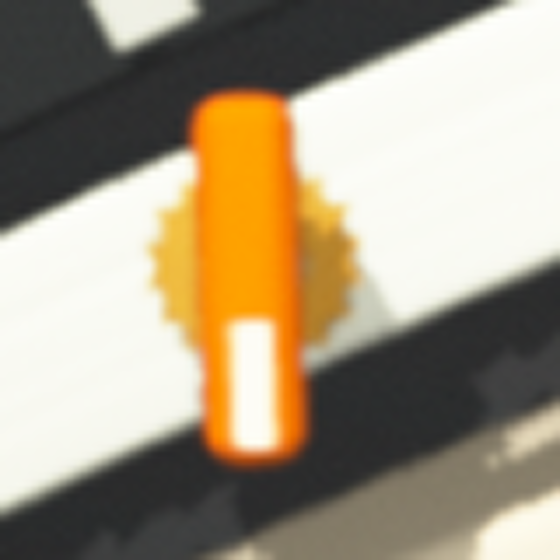

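play_rows:
  commands:
    - [[3,-0.2,0,0,0,-1.5,0.5],[5.9,-0.35,0,0,0,-1.5,0.5],[5.9,-0.35,0,0,0,-1.5,0.5],[5.9,-0.35,0,0,0,-1.5,0.5],[5.9,-0.35,3,0,0,-1.5,0.5],[5.9,-0.35,6,0,0,-1.5,0.5],[5.9,-0.35,7.9,0,0,-1.5,0.5],[5.9,-0.35,7.9,0,0,-1.5,0.5],[5.9,-0.35,7.9,0,0,-1.5,0.5],[5.9,-0.35,7.9,0,0,-1.5,0.5]]

```text
clock: 8.82
tool_pos: [0.6333, -0.0516, 0.1916]
orientation: [179.9, -0.1, 53.0]
force: [-0.4, 0.1, -0.3]
opening: 0.0436
gripper_force: 0.0
```

```bash
python3 - <<'E'
from h import *
o=get_obs(); print(o['joint_pos'])
s=snapshot('wrist'); save('w3',s['frame'])
E
```

```text
[ 1.29377924e+01  1.89427668e+01 -8.98943358e+00  4.74670762e-02
 -6.19604431e+01  1.30006112e+02]
```

View pics/w3.png

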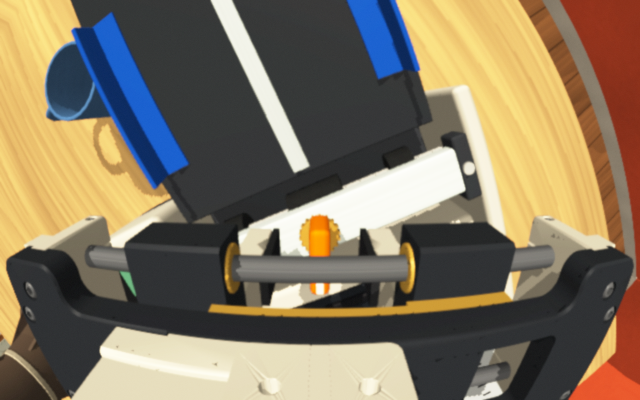

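The head at column 319 is centred between the open pads, which have clear space around them. Closing now.

play_rows:
  commands:
    - [[0,0,0,0,0,0,0],[0,0,0,0,0,0,0],[0,0,0,0,0,0,0],[0,0,0,0,0,0,0],[0,0,0,0,0,0,0],[0,0,0,0,0,0,0],[0,0,0,0,0,0,0],[0,0,0,0,0,0,0]]

```text
clock: 9.53
tool_pos: [0.6332, -0.0516, 0.1902]
orientation: [179.9, -0.0, 53.0]
force: [3.9, -2.8, -0.5]
opening: 0.0098
gripper_force: 30.0
```

play_rows:
  commands:
    - [[0,0,0,0,0,6,0],[0,0,0,0,0,12,0],[0,0,0,0,0,18,0],[0,0,0,0,0,24,0],[0,0,0,0,0,30,0],[0,0,0,0,0,36,0],[0,0,0,0,0,42,0],[0,0,0,0,0,48,0],[0,0,0,0,0,54,0],[0,0,0,0,0,60,0],[0,0,0,0,0,66,0],[0,0,0,0,0,72,0],[0,0,0,0,0,78,0],[0,0,0,0,0,84,0],[0,0,0,0,0,90,0],[0,0,0,0,0,96,0],[0,0,0,0,0,102,0],[0,0,0,0,0,106,0],[0,0,0,0,0,106,0],[0,0,0,0,0,106,0]]

```text
clock: 11.2
tool_pos: [0.6332, -0.0502, 0.1902]
orientation: [-179.9, 0.0, -52.8]
force: [2.2, 5.2, 2.4]
opening: 0.0099
gripper_force: 30.0
```

```bash
python3 - <<'E'
from h import *
o=get_obs(); print(o['joint_pos'],o['force'],o['moment'],o['tau'])
E
```

```text
[ 1.30115726e+01  1.89990398e+01 -9.04980220e+00 -5.83511292e-02
 -6.18379608e+01  2.41708766e+01] [2.18732421 5.16892037 2.35330531] [ 1.77648284 -0.80303005 -0.07850988] [ -3.24324824 -53.38866591  24.78171051   7.36149207  -1.29117396
  -0.32296428]
```

play_rows:
  commands:
    - [[0,0,0,0,0,2,0],[0,0,0,0,0,4,0],[0,0,0,0,0,6,0],[0,0,0,0,0,8,0],[0,0,0,0,0,10,0],[0,0,0,0,0,12,0],[0,0,0,0,0,12,0],[0,0,0,0,0,12,0]]

```text
clock: 11.87
tool_pos: [0.6333, -0.0501, 0.1902]
orientation: [-179.9, 0.0, -64.8]
force: [2.5, 6.0, 0.3]
opening: 0.0102
gripper_force: 30.3
```

```bash
python3 - <<'E'
from h import *
o=get_obs(); print(o['joint_pos'][5],o['force'],o['moment'],o['tau'][5])
E
```

```text
12.227111964064216 [2.48092716 6.00888618 0.29716789] [ 1.89452664 -1.02919241  0.34722464] -0.4439203720539808
```

play_rows:
  commands:
    - [[0,0,0,0,0,1,0],[0,0,0,0,0,2,0],[0,0,0,0,0,3,0],[0,0,0,0,0,3,0],[0,0,0,0,0,3,0]]

```text
clock: 12.28
tool_pos: [0.6334, -0.0501, 0.1902]
orientation: [-179.9, 0.0, -67.7]
force: [2.8, 5.2, 1.4]
opening: 0.0109
gripper_force: 31.4
```

```bash
python3 - <<'E'
from h import *
o=get_obs(); print(o['joint_pos'][5],o['force'],o['moment'],o['tau'][5])
E
```

```text
9.254300242507373 [2.75230958 5.16213498 1.4335517 ] [ 1.87057559 -1.04314587  0.63023423] -0.6616702862083912
```

The moment (0.63 N m) and the opening are both rising, so the screw is seated at a tool yaw of about -63.7°. Backing off to yaw +26.3° is a turn of -94.

play_rows:
  commands:
    - [[0,0,0,0,0,-6,0],[0,0,0,0,0,-12,0],[0,0,0,0,0,-18,0],[0,0,0,0,0,-24,0],[0,0,0,0,0,-30,0],[0,0,0,0,0,-36,0],[0,0,0,0,0,-42,0],[0,0,0,0,0,-48,0],[0,0,0,0,0,-54,0],[0,0,0,0,0,-60,0],[0,0,0,0,0,-66,0],[0,0,0,0,0,-72,0],[0,0,0,0,0,-78,0],[0,0,0,0,0,-84,0],[0,0,0,0,0,-89,0],[0,0,0,0,0,-92,0],[0,0,0,0,0,-94,0],[0,0,0,0,0,-94,0],[0,0,0,0,0,-94,0],[0,0,0,0,0,-94,0]]

```text
clock: 13.95
tool_pos: [0.6329, -0.0513, 0.1902]
orientation: [180.0, -0.0, 26.0]
force: [3.2, -0.8, 1.2]
opening: 0.0096
gripper_force: 30.0
```

play_rows:
  commands:
    - [[0,0,0,0,0,0,0],[0,0,0,0,0,0,0],[0,0,0,0,0,0,0],[0,0,0,0,0,0,0]]

```text
clock: 14.28
tool_pos: [0.6329, -0.0513, 0.1902]
orientation: [180.0, -0.0, 26.0]
force: [4.6, -1.2, 2.4]
opening: 0.0096
gripper_force: 30.0
```

```bash
python3 - <<'E'
from h import *
o=get_obs(); print(o['joint_pos'][5],o['qvel'],o['force'],o['moment'],o['gripper_force'])
save('w4',snapshot('wrist')['frame'])
E
```

```text
103.03288705434393 [ 0.0170762  -0.02738588  0.10260871 -0.05201103  0.1025132   0.01361837] [ 4.62641287 -1.15353222  2.41266695] [-0.55753338 -1.61862478  0.04516534] 29.995117038488388
```

View pics/w4.png

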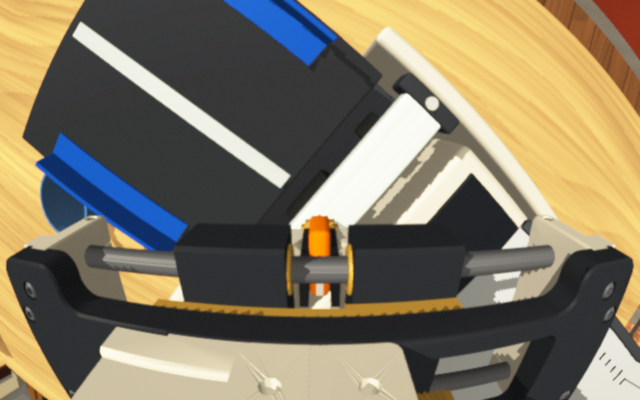

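The head at (319,235) is gripped and aligned with the pads, at yaw 26.0°, a quarter turn (about 90°) back from the seat. Handing in.

```bash
python3 -c "
from h import *
print(close_job())"
```

```text
the job is handed in; nothing more can be done
None
```

The job is handed in, though no verdict came back: green, blue and yellow were each pressed to the bottom in turn, and the thumbscrew was seated and backed off about 90°, and is still gripped at 30 N. I did not press the red key, and no move went near the mug, stapler or tape dispenser.

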